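# Box up the antler beads

### The job

Pick up the bamboo cup and pour all six antler beads out of it into the open wooden box, then stand the empty cup upright back on the middle of its cork coaster. Then close the box with its wooden lid, fully seated. Set the cup and the lid down rather than dropping them, and leave the other things on the table where they lie.

Things in the scene. Friction and masses are not known exactly. Their poses are not given: they have to be found in the camera images.
- cup: small bamboo cup that holds the beads at the start: open at the top, round, straight-sided; outside diameter 64 mm, 75 mm tall, wall 3 mm, floor 5 mm thick, about 90 g empty. Origin at the centre of its underside, z up its axis towards the mouth; its yaw is arbitrary (it is round, no handle)
- cup_mouth (a point): centre of the cup's mouth, on its axis at rim height, 75 mm above its underside
- coaster: flat round cork coaster, 90 mm diameter, 6 mm thick, fixed to the table; the cup stands on it at the start. Origin at the centre of its underside, on the table
- pot: round turned-wood box without its lid, loose on the table: 106 mm outside diameter at the rim (100 mm at the foot), 55 mm tall, wall 6 mm (mouth 94 mm inside), floor 8 mm thick, about 0.5 kg. Origin at the centre of its underside, z up; its yaw is arbitrary
- pot_rim (a point): centre of the wooden box's mouth, at rim height, 55 mm above its underside
- lid: round wooden lid lying right way up on the table: disc 108 mm across, 8 mm thick; under it a tapered plug 6 mm deep, 82 mm across at the disc, 74 mm at its foot, that drops loosely into the box's mouth; on top an upright round knob 20 mm across, 30 mm tall; 120 g. Origin: centre of the plug's underside, z up; on the closed box it is 49 mm above the box's underside. Yaw arbitrary
- lid_knob (a point): middle of the lid's knob, on its axis, 29 mm above the lid's underside; the knob rises from the disc's top, 14 mm above the underside, to 44 mm
- bead0: one of the six round polished antler beads in the cup: a slippery ball 21 mm in diameter, 10 g, which rolls freely; origin at its centre
- bead1: one of the six round polished antler beads in the cup: a slippery ball 21 mm in diameter, 10 g, which rolls freely; origin at its centre
- bead2: one of the six round polished antler beads in the cup: a slippery ball 21 mm in diameter, 10 g, which rolls freely; origin at its centre
- bead3: one of the six round polished antler beads in the cup: a slippery ball 21 mm in diameter, 10 g, which rolls freely; origin at its centre
- bead4: one of the six round polished antler beads in the cup: a slippery ball 21 mm in diameter, 10 g, which rolls freely; origin at its centre
- bead5: one of the six round polished antler beads in the cup: a slippery ball 21 mm in diameter, 10 g, which rolls freely; origin at its centre
- charm0: flat oval carved wooden charm, 76 x 26 x 9 mm, lying on the table nearer the robot, to the left; bystander. Origin at the centre of its underside, x along its length
- charm1: second such oval charm, 76 x 26 x 9 mm, further from the robot, to the left; bystander. Origin at the centre of its underside, x along its length
- knife: carving knife lying on the table nearer the robot, to the right: 165 mm long, 21 mm wide and high, bamboo handle towards its -x, blade towards +x; bystander. Origin on the table, 80 mm from the handle's end
- antler: piece of antler rod lying on the table further from the robot, to the right: 78 mm long, about 31 mm thick; bystander. Origin at the middle of its underside, x along its length
- sander: cork sanding block lying in the middle, beyond the other things: 90 x 55 x 30 mm; bystander. Origin at the centre of its underside, x along its length
Things that resemble listed ones, but are neither listed nor needed, are in the scene too. What is shaped like the lid but green or turquoise is not meant.

How it is judged:
On the way, in this order (a step that is already met when the one before it is completed fails the run):
1. the cup is held tipped over the wooden box (angle between cup's own z axis and vertical above 0.9 rad and horizontal distance between cup_mouth and pot_rim below 0.09 m and height (world z) of cup_mouth above 0.055 m), for 0.05 s.
2. all six beads lie in the wooden box (horizontal distance between each of bead0, bead1, bead2, bead3, bead4, bead5 and pot below 0.048 m and z of bead0 in the frame of pot between 0 and 0.05 m and z of bead1 in the frame of pot between 0 and 0.05 m and z of bead2 in the frame of pot between 0 and 0.05 m and z of bead3 in the frame of pot between 0 and 0.05 m and z of bead4 in the frame of pot between 0 and 0.05 m and z of bead5 in the frame of pot between 0 and 0.05 m), for 0.2 s.
3. the empty cup stands upright on the cork coaster, let go (horizontal distance between cup and coaster below 0.025 m and angle between cup's own z axis and vertical below 0.1 rad and z of cup in the frame of coaster below 0.012 m and contact force between cup and the fingers below 0.1 N), for 0.2 s.
4. the lid is seated on the wooden box (horizontal distance between lid and pot below 0.008 m and z of lid in the frame of pot between 0.045 and 0.0515 m and angle between the z axis of lid and the z axis of pot, either way round below 0.05 rad), for 0.2 s.
At the end, for the whole second after the job is handed in: All six beads lie in the wooden box, upright on the table; the empty cup stands upright on the coaster, centred within 25 mm; the lid lies fully seated on the box (disc flat on the rim within 0.05 rad, centred within 8 mm); all released and at rest (all of step 2 and all of step 3 and all of step 4 and angle between pot's own z axis and vertical below 0.05 rad and height (world z) of pot below 0.005 m and linear speed of each of cup, lid, pot below 0.02 m/s and contact force between lid and the fingers below 0.1 N); the robot touches nothing.
It fails at once if a bystander (charm, knife, antler piece or sanding block) is pushed more than 30 mm from where it lay (distance of any of charm0, charm1, knife, antler, sander from where it was at the start of the episode above 0.03 m).
It fails at once if the cup is dropped (falls free faster than 0.5 m/s, as after 13 mm) (linear speed of cup above 0.5 m/s and contact force between cup and the fingers below 0.05 N).
It fails at once if the lid is dropped (falls free faster than 0.5 m/s, as after 13 mm) (linear speed of lid above 0.5 m/s and contact force between lid and the fingers below 0.05 N).
It also fails if it takes over 72 s, if anything falls off the work surface, if the arm or the gripper's body presses on something with over 40 N, if the wrist force passes 120 N, or if a joint passes its speed limit or range.

### The arm

A 6-joint arm with a two-finger parallel gripper is mounted at the origin on the work surface. World frame = base frame: x ahead of the robot, y to its left, z up, the work surface at z = 0. Lengths are in m, angles in rad, forces in N, time in s.
With the tool pointing down it reaches from about 0.35 to 0.975 m from the base axis. Payload 4.9 kg.
Tool frame: the origin (TCP) lies at the very end of the fingers, on their centre line; the grasp point (between the pads) lies 19 mm behind it; z points along the fingers, y is the line along which they close (so a half turn about z gives the same grasp; the last joint's range is limited). The gripper opens to 85 mm and grips with 20 to 120 N. Pads are 22 mm wide; open, the fingers measure 114 mm over their backs; the gripper's body (76 mm by 85 mm) begins 54 mm behind the grasp point. The pads swing forward as they close: fully open they stand 13 mm farther back than shut.
Start: joints at [1.134, 0.053, 1.613, -0, 1.476, -0.119], TCP at [0.195, 0.594, 0.202] pointing down, gripper open.
Joint ranges: [-3.01, 3.01], [-1.01, 2.22], [0.06, 2.58], [-1.02, 4.17], [0.09, 2.62], [-3.14, 3.14]. Speed limits (rad/s): [2.57, 2.57, 3.14, 3.14, 3.14, 3.14].

### API

Orientations are given as a rotation vector (axis times angle).
In Python, from station import get_obs, get_image, get_calibration, finish_job gives the robot as it stands.
- The arm moves only by the tool servo_tool, never from a script. Its argument "increments" is a list of rows, each a list of 5 numbers: the opening, from 0 (shut) to 1 (fully open), then the shift along the tool's x, y, z in mm, then the turn about the tool's z in degrees. In form: [[jaw, tx, ty, tz, spin], ...]. A call has 1 to 12 rows; each row shifts and turns the commanded pose from where the row before left it, along the tool's axes as they then stand; what a row does not reach is not made up. A row lasts 1/8 s, in which the tool goes at most 62.5 mm and 10.7 degrees, less where a joint would pass 70% of its speed; a pose out of reach is approached as far as the arm can. A call is refused whole if a number of a shift passes 62.5 or a number of a turn 10.7, either way. A call with a gripper value outside its range is refused whole. The fingers move at their own pace and stop on an object; "force" is the grip in N (left out, the last holds). Time passes only in rows, so rows that do not move let the fingers close. It gives the time, the measured TCP pose, the force, the opening and the grip force at its end, in the units of the state.
- get_obs(): the state, without advancing time (a new reading comes with each control period).
- get_image(name): name is "side" or "top"; returns the picture (400x640x3 uint8, red, green, blue); there is no depth.
- get_calibration(name): a dict with "fx", "fy", "cx", "cy" (pixels), "R" (3x3) and "t" (3): a world point X has camera coordinates R X + t. Camera axes: x right, y down, z forward; pixel columns grow to the right and rows downward; lengths in m; the calibration is good to about 2 mm. A picture is of the moment at which its call begins. get_calibration takes no time and is no camera call.
- finish_job(): hands the job in; it is judged then, once.
The state is a dict: "t": time; "q": joint angles; "dq": joint speeds; "effort": joint torques, N m; "tool_pos": TCP position; "tool_rot": TCP orientation; "contact_force": force on the tool from outside, world axes, zero at the start; "wrist_torque": the same for the moment, N m; "opening": finger opening in m; "grip_force": force on a finger pad.
Only numpy, scipy, OpenCV 4.12 (cv2) and the standard library are available. Lean on these libraries where they do the work, as an engineer would, in place of code of your own. Each camera call takes 0.05 s, during which the arm holds its last target. There are 200 camera calls.

## Working session

There is one attempt and no reset: what is moved stays moved. The work goes in short steps, Python scripts to look and compute and a tool call to move; the robot and the scene stay as the last step left them, time stands still between calls to the robot, and variables do not carry over. Pictures are saved under pics/ and viewed, at most 10 in all, crops included, and the job is handed in when it is done.

Besides the shell and the picture viewer there is one more tool, called after "Emit:" by a JSON object that holds its "name" and its "arguments". servo_tool: Moves the arm, as the interface text tells. Its arguments: {"type":"object","properties":{"increments":{"type":"array"},"force":{"type":"number"}},"required":["increments"]}

```bash
mkdir -p pics; python3 - <<'E'
from station import *
import cv2,numpy as np
for n in("side","top"):
    im=get_image(n); cv2.imwrite(f"pics/{n}0.png",im[:,:,::-1]); c=get_calibration(n)
    print(n,c["fx"],c["fy"],c["cx"],c["cy"],np.round(c["R"],3).tolist(),np.round(c["t"],3), "pos",-np.array(c["R"]).T@c["t"])
o=get_obs();print(o)
E
```

```text
side 501.77906716244416 501.77906716244416 325.8423618752984 199.0012738700574 [[0.947, -0.32, -0.001], [-0.191, -0.564, -0.803], [0.257, 0.761, -0.596]] [-0.508  0.209  0.997] pos [ 0.26492159 -0.80307643  0.76158802]
top 426.6700308592542 426.6700308592542 314.3946180331015 194.45857512909038 [[0.028, -1.0, -0.001], [-0.998, -0.028, -0.055], [0.055, 0.003, -0.998]] [0.056 0.55  1.053] pos [0.48952146 0.06902558 1.08135401]
{'t': 0.1, 'q': array([ 1.13397163e+00,  5.33261292e-02,  1.61414125e+00, -1.46631464e-06,
        1.47602318e+00, -1.18997161e-01]), 'dq': array([-4.19213524e-04,  2.56080678e-05, -2.58444494e-03, -1.68668541e-03,
        2.29005590e-03, -1.54559429e-03]), 'effort': array([-2.71540239e-04, -3.94905531e+01, -3.71363139e+01, -1.46909210e-04,
        4.01093755e-03, -1.51775527e-05]), 'tool_pos': array([0.19504942, 0.59313359, 0.20077337]), 'tool_rot': array([-4.97061103e-01, -3.10149383e+00,  2.86698533e-03]), 'contact_force': array([-0.5541941 , -0.86132132,  0.07762528]), 'wrist_torque': array([ 0.03806705, -0.00146507, -0.01845736]), 'grip_force': 0.0, 'opening': 0.08531139129187686}
```

View pics/top0.png

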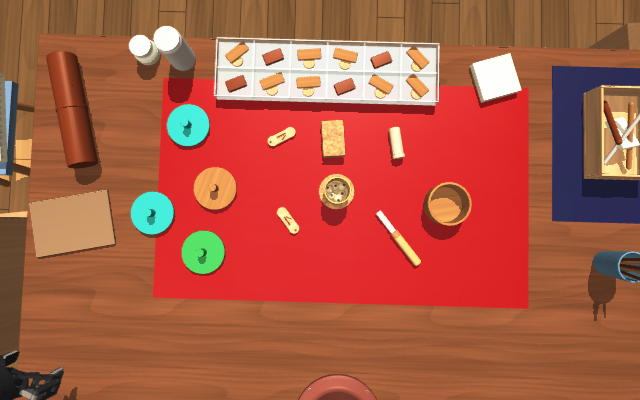

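View pics/side0.png

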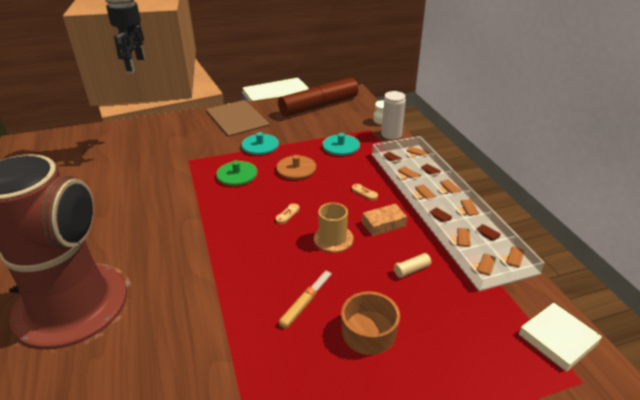

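Top view: the lid candidates are the wooden disc (215,188), turquoise discs (188,125) and (152,213), and a green disc (203,252). Only the wooden one fits, since green and turquoise are excluded. The cup on its coaster is at (337,191), the open box at (449,204), the charms at (281,137) and (288,220), the sander at (333,139), the antler at (397,142) and the knife at (398,238). The side view agrees: lid (296,166), cup (333,225), box (370,322).

```bash
cat > h.py <<'E'
from station import *
import cv2,numpy as np
def ray(n,u,v,z):
    c=get_calibration(n);R=np.array(c["R"]);t=np.array(c["t"]);o=-R.T@t
    d=R.T@np.array([(u-c["cx"])/c["fx"],(v-c["cy"])/c["fy"],1]);return o+d*(z-o[2])/d[2]
def proj(n,X):
    c=get_calibration(n);p=np.array(c["R"])@np.array(X)+c["t"];return np.array([c["cx"]+c["fx"]*p[0]/p[2],c["cy"]+c["fy"]*p[1]/p[2]])
def blobs(im,x0,y0,x1,y1,lo,hi):
    h=cv2.cvtColor(im,cv2.COLOR_RGB2HSV);m=np.zeros(h.shape[:2],np.uint8)
    m[y0:y1,x0:x1]=cv2.inRange(h,lo,hi)[y0:y1,x0:x1]
    m=cv2.morphologyEx(m,cv2.MORPH_OPEN,np.ones((3,3),np.uint8))
    cs,_=cv2.findContours(m,cv2.RETR_EXTERNAL,cv2.CHAIN_APPROX_NONE)
    return max(cs,key=cv2.contourArea) if cs else None
E
python3 - <<'E'
from h import *
im=cv2.cvtColor(cv2.imread("pics/top0.png"),cv2.COLOR_BGR2RGB);si=cv2.cvtColor(cv2.imread("pics/side0.png"),cv2.COLOR_BGR2RGB)
lo,hi=(6,40,60),(40,255,255)
for nm,box,z in(("lid",(185,160,245,215),.014),("pot",(415,175,480,235),.055),("cup/coaster",(312,165,362,220),.006)):
    c=blobs(im,*box,lo,hi);e=cv2.fitEllipse(cv2.convexHull(c));f=cv2.minEnclosingCircle(c)
    p=ray("top",*f[0],z);q=ray("top",f[0][0]+f[1],f[0][1],z)
    print(nm,np.round(e,1) if 0 else e,f,p,"diam",2*np.linalg.norm(p-q)," ellipse ctr",ray("top",*e[0],z))
    print("  side pix of it",proj("side",p))
for nm,box,z in(("lid",(270,150,320,182),.014),("pot",(335,285,405,355),.055)):
    c=blobs(si,*box,lo,hi);print("side",nm,cv2.boundingRect(c))
A=cv2.resize(im[150:240,180:480],None,fx=2.6,fy=2.6,interpolation=cv2.INTER_CUBIC)
B=cv2.resize(si[150:360,240:420],None,fx=1.6,fy=1.6,interpolation=cv2.INTER_CUBIC)
W=max(A.shape[1],B.shape[1]);P=lambda x:cv2.copyMakeBorder(x,0,0,0,W-x.shape[1],0)
cv2.imwrite("pics/crop1.png",np.vstack([P(A),P(B)])[:,:,::-1])
E
```

```text
lid ((214.62623596191406, 188.02381896972656), (42.56645202636719, 43.084571838378906), 63.39189529418945) ((214.55992126464844, 188.07061767578125), 21.639379501342773) [0.55726845 0.32270371 0.014     ] diam 0.10857343134949038  ellipse ctr [0.5573907  0.32254224 0.014     ]
  side pix of it [295.53847484 165.84425703]
pot ((447.6162414550781, 203.70033264160156), (43.57648849487305, 47.68999481201172), 87.46862030029297) ((447.3432312011719, 203.684326171875), 23.80867576599121) [ 0.53282828 -0.24845863  0.055     ] diam 0.114488953123606  ellipse ctr [ 0.53280828 -0.24911525  0.055     ]
  side pix of it [367.98839604 310.76933527]
cup/coaster ((336.16705322265625, 191.10113525390625), (35.06326675415039, 35.769893646240234), 96.86236572265625) ((336.162353515625, 191.02029418945312), 17.881662368774414) [0.55896898 0.0172718  0.006     ] diam 0.09029740297636475  ellipse ctr [0.55876485 0.01725473 0.006     ]
  side pix of it [332.94328334 237.17377289]
side lid (276, 155, 40, 24)
side pot (341, 291, 59, 64)
```

View pics/crop1.png

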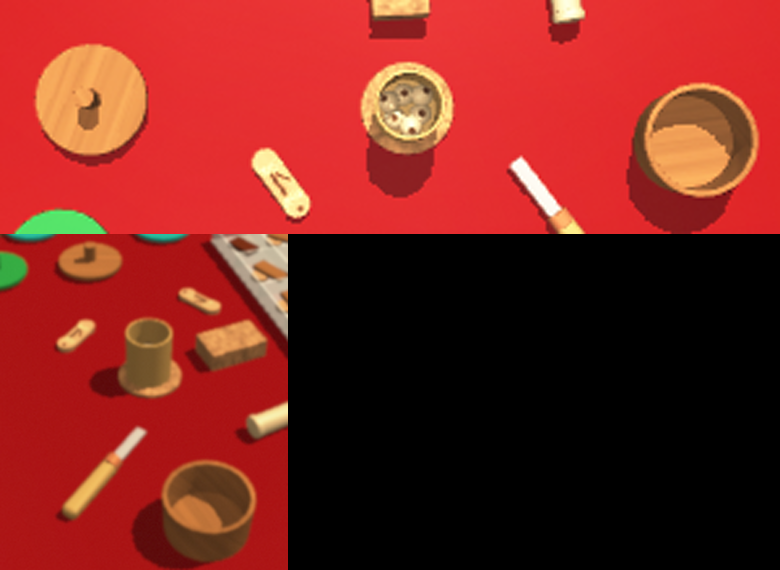

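The crop confirms it. The wooden lid with its round knob is at about (215,188) in the top view and matches 108 mm, clearly unlike the green and turquoise ones. The cup holds the beads on the coaster (337,191), and the open box's rim centre is at (449,204).

The moves have no tilt command, so I'll first test, high in free air, whether pushing against the reach limit tilts the tool.

Emit:
{"name": "servo_tool", "arguments": {"increments": [[1,-60,0,-40,0],[1,-60,0,-40,0],[1,-60,0,-40,0],[1,-60,0,-40,0],[1,-15,40,-45,0],[1,-15,40,-45,0],[1,-15,40,-45,0],[1,-15,40,-45,0],[1,-15,40,-45,0],[1,-15,40,-45,0],[1,-15,40,-45,0],[1,-15,40,-45,0]]}}

```text
t: 1.6
tool_pos: [0.5125, 0.6714, 0.5829]
tool_rot: [0.488, 3.048, 0.147]
contact_force: [-1.0, -0.3, 0.7]
opening: 0.0852
grip_force: 0.0
```

Emit:
{"name": "servo_tool", "arguments": {"increments": [[1,-20,55,-20,0],[1,-20,55,-20,0],[1,-20,55,-20,0],[1,-20,55,-20,0]]}}

```text
t: 2.1
tool_pos: [0.5492, 0.7148, 0.5729]
tool_rot: [0.475, 2.967, 0.331]
contact_force: [0.6, 0.3, -0.3]
opening: 0.0855
grip_force: 0.0
```

```bash
python3 - <<'E'
from station import *
from scipy.spatial.transform import Rotation as R
o=get_obs();print(o["t"],o["q"],o["tool_pos"],R.from_rotvec(o["tool_rot"]).as_matrix().round(3))
E
```

```text
2.1 [ 0.82547577  0.78888861  0.05496388  0.02529922  2.04940637 -0.41318277] [0.54923675 0.7147577  0.5729227 ] [[-0.944  0.295  0.15 ]
 [ 0.32   0.927  0.196]
 [-0.081  0.233 -0.969]]
```

Emit:
{"name": "servo_tool", "arguments": {"increments": [[1,-20,60,-50,0],[1,-20,60,-50,0],[1,-20,60,-50,0],[1,-20,60,-50,0]]}}

```text
t: 2.6
tool_pos: [0.5414, 0.7089, 0.6459]
tool_rot: [0.461, 2.88, 0.502]
contact_force: [0.8, -1.0, -0.6]
opening: 0.0853
grip_force: 0.0
```

```bash
cat > s.py <<'E'
from station import *
import numpy as np
from scipy.spatial.transform import Rotation as R
o=get_obs();M=R.from_rotvec(o["tool_rot"]).as_matrix();print(round(o["t"],2),o["q"].round(3),o["tool_pos"].round(4),M.round(3).tolist(),"tilt",np.degrees(np.arccos(-M[2,2])).round(1))
E
python3 s.py
```

```text
2.6 [ 0.823  0.714  0.055  0.039  1.988 -0.407] [0.5414 0.7089 0.6459] [[-0.935, 0.27, 0.229], [0.332, 0.895, 0.299], [-0.124, 0.356, -0.926]] tilt 22.1
```

Emit:
{"name": "servo_tool", "arguments": {"increments": [[1,-20,60,-30,0],[1,-20,60,-30,0],[1,-20,60,-25,0],[1,-20,60,-25,0],[1,-20,60,-20,0],[1,-20,60,-20,0],[1,-20,60,-15,0],[1,-20,60,-15,0],[1,-20,60,-10,0],[1,-20,60,-10,0],[1,-20,60,-5,0],[1,-20,60,-5,0]]}}

```text
t: 4.1
tool_pos: [0.5729, 0.7613, 0.7778]
tool_rot: [0.406, 2.536, 1.002]
contact_force: [0.3, 1.0, -0.3]
opening: 0.0855
grip_force: 0.0
```

```bash
python3 s.py
```

```text
4.1 [ 0.825  0.641  0.056  0.071  1.613 -0.395] [0.5729 0.7613 0.7778] [[-0.885, 0.125, 0.448], [0.397, 0.704, 0.589], [-0.242, 0.7, -0.672]] tilt 47.7
```

Emit:
{"name": "servo_tool", "arguments": {"increments": [[1,-20,60,0,0],[1,-20,60,0,0],[1,-20,60,5,0],[1,-20,60,5,0],[1,-20,60,10,0],[1,-20,60,10,0]]}}

```text
t: 4.85
tool_pos: [0.5925, 0.791, 0.8394]
tool_rot: [0.373, 2.335, 1.221]
contact_force: [0.5, 1.2, -1.3]
opening: 0.0856
grip_force: 0.0
```

```bash
python3 s.py
```

```text
4.85 [ 0.827  0.634  0.056  0.084  1.394 -0.394] [0.5925 0.791  0.8394] [[-0.85, 0.02, 0.527], [0.444, 0.566, 0.695], [-0.284, 0.824, -0.489]] tilt 60.7
```

```bash
cat > k.py <<'E'
import numpy as np
from scipy.spatial.transform import Rotation as R
from scipy.optimize import least_squares
rz=lambda a:R.from_euler('z',a).as_matrix();ry=lambda a:R.from_euler('y',a).as_matrix()
def fk(q,p):
    a,h,L1,L2,d,b,e,f6=p
    A=rz(q[0])@ry(q[1]);B=A@ry(q[2]);C=B@rz(q[3])@ry(q[4])
    return rz(q[0])@[a,b,h]+A@[0,0,L1]+B@[e,0,L2]+C@[0,0,d], C@rz(q[5]+f6)
D=[([1.13397,.05333,1.61414,0,1.47602,-.119],[.19505,.59313,.20077],[-.49706,-3.10149,.00287]),
([.82547577,.78888861,.05496388,.02529922,2.04940637,-.41318277],[.54923675,.7147577,.5729227],[.475,2.967,.331]),
([.823,.714,.055,.039,1.988,-.407],[.5414,.7089,.6459],[.461,2.88,.502]),
([.825,.641,.056,.071,1.613,-.395],[.5729,.7613,.7778],[.406,2.536,1.002]),
([.827,.634,.056,.084,1.394,-.394],[.5925,.791,.8394],[.373,2.335,1.221])]
def res(p):
    r=[]
    for q,t,v in D:
        P,M=fk(q,p);r+=list((P-t)*10);r+=list((M.T@R.from_rotvec(v).as_matrix()-np.eye(3)).ravel())
    return r
best=min((least_squares(res,[0.05,.3,.45,.45,.25,b,0,f]) for b in(.07,-.07) for f in(0,1.5,3.1,-1.5)),key=lambda s:s.cost)
p=best.x
lo=np.array([-3.01,-1.01,.06,-1.02,.09,-3.14]);hi=np.array([3.01,2.22,2.58,4.17,2.62,3.14])
def ik(T,M,q0):
    def f(q):
        P,N=fk(q,p);return np.r_[(P-T)*10,(N.T@M-M.T@N)[[0,0,1],[1,2,2]],0.3*(1-np.trace(N.T@M)/3)]
    s=least_squares(f,np.clip(q0,lo+.01,hi-.01),bounds=(lo,hi));return s.x,s.cost
E
python3 - <<'E'
from k import *
print(best.cost,p.round(4))
M0=R.from_rotvec([.373,2.335,1.221]).as_matrix();z=M0[:,2];q0=np.array(D[-1][0])
C=dict(cup=[.559,.017,.051],pour=[.533+.02,-.252+.03,.12],lid=[.557,.3225,.036])
for s in(-71,109):
    M1=M0@rz(np.radians(s))
    q=q0.copy();q[5]+=np.radians(s)
    for n in("cup","pour","lid"):
        for k in ((0,) if n!="pour" else (0,90,-90,180,-180)):
            w=np.array(C[n])+.019*z
            qq=q.copy();qq[5]+=np.radians(k)
            b=min((ik(w,M1@rz(np.radians(k)),qq+d) for d in (0,[-.8,0,1.5,0,0,0],[-1,0,2,.8,0,0],[-1,0,2,-.8,0,0],[-1,0,2,1.6,0,0])),key=lambda r:r[1])
            print(s,n,k,b[0].round(2),b[1])
E
```

```text
1.1914674133760784e-05 [0.0026 0.2433 0.4227 0.6078 0.308  0.0741 0.0984 1.5709]
-71 cup 0 [-0.67  0.58  2.16  1.77  1.64 -1.21] 0.07999999999999999
-71 pour 0 [-0.17  0.85  1.16 -0.87  2.23 -0.31] 0.08000000000000214
-71 pour 90 [-0.18  0.88  1.13 -0.87  2.27  1.14] 0.08000000000000494
-71 pour -90 [-0.36  0.76  1.11 -0.3   2.22 -1.96] 0.08000000000000008
-71 pour 180 [-0.3   1.08  0.92 -0.79  2.62  1.84] 0.08000000000000022
-71 pour -180 [-0.51  0.22  1.6   0.06  1.53 -3.14] 0.08000000000000197
-71 lid 0 [ 0.56  1.31  0.6  -0.62  2.62  0.77] 0.0800000000000096
109 cup 0 [ 0.11  1.18  0.95 -0.75  2.62  2.3 ] 0.08000000000000107
109 pour 0 [-0.3   1.08  0.92 -0.79  2.62  1.84] 0.08000000000000383
109 pour 90 [-0.26  1.11  0.95 -1.01  2.62  3.14] 0.08000000000000014
109 pour -90 [-0.71  0.36  1.53  0.47  1.74  1.23] 0.08000000000000054
109 pour 180 [-0.94  0.24  1.86  0.99  1.54  2.54] 6.077931746044639e-22
109 pour -180 [-0.31  1.07  0.91 -0.7   2.61 -1.2 ] 0.08000000000000097
109 lid 0 [0.12 1.24 0.97 1.24 2.44 2.74] 0.0800000000000018
```

```bash
python3 - <<'E'
s=open('k.py').read()
i=s.index("np.r_[(P-T)");j=s.index("\n",i)
s=s[:i]+"np.r_[(P-T)*5,R.from_matrix(N.T@M).as_rotvec()]"+s[j:]
open('k.py','w').write(s)
E
cat > t.py <<'E'
from k import *
import sys
M0=R.from_rotvec([.373,2.335,1.221]).as_matrix();q0=np.array(D[-1][0])
C=dict(cup=[.559,.017,.051],pour=[.533,-.252,.13],lid=[.557,.3225,.036])
for az in(0,-25,-50):
  Mz=rz(np.radians(az))@M0
  for s in(-71,109):
    for n in C:
        for k in ((0,) if n!="pour" else (0,90,-90,180,-180)):
            M=Mz@rz(np.radians(s+k));w=np.array(C[n])+.019*M[:,2]
            b=min((ik(w,M,[q1,.4,1.8,q4,q5,q6]) for q1 in(-.5,.2) for q4 in(-.5,.8,2) for q5 in (.8,1.6) for q6 in(-1.5,1.5)),key=lambda r:r[1])
            print(az,s,n,k,b[0].round(2),round(b[1],5))
E
python3 t.py
```

```text
0 -71 cup 0 [-0.59  0.1   2.18  1.2   1.21  2.51] 0.0
0 -71 pour 0 [-1.    0.24  1.84  0.96  1.59  2.53] 0.0
0 -71 pour 90 [-1.    0.24  1.84  0.96  1.59 -2.18] 0.0
0 -71 pour -90 [-1.    0.24  1.84  0.96  1.59  0.96] 0.0
0 -71 pour 180 [-1.    0.24  1.84  0.96  1.59 -0.61] 0.0
0 -71 pour -180 [-1.    0.24  1.84  0.96  1.59 -0.61] 0.0
0 -71 lid 0 [0.12 0.09 2.24 1.66 0.68 2.56] 0.0
0 109 cup 0 [-0.59  0.1   2.18  1.2   1.21 -0.63] 0.0
0 109 pour 0 [-1.    0.24  1.84  0.96  1.59 -0.61] 0.0
0 109 pour 90 [-1.    0.24  1.84  0.96  1.59  0.96] 0.0
0 109 pour -90 [-1.    0.24  1.84  0.96  1.59 -2.18] 0.0
0 109 pour 180 [-1.    0.24  1.84  0.96  1.59  2.53] 0.0
0 109 pour -180 [-1.    0.24  1.84  0.96  1.59  2.53] 0.0
0 109 lid 0 [ 0.12  0.09  2.24  1.66  0.68 -0.58] 0.0
-25 -71 cup 0 [-0.5  -0.14  2.41  1.49  0.82  2.62] 0.0
-25 -71 pour 0 [-1.03  0.    2.1   1.14  1.27  2.69] 0.0
-25 -71 pour 90 [-1.03  0.    2.1   1.14  1.27 -2.03] 0.0
-25 -71 pour -90 [-1.03  0.    2.1   1.14  1.27  1.12] 0.0
-25 -71 pour 180 [-1.03  0.    2.1   1.14  1.27 -0.46] 0.0
-25 -71 pour -180 [-1.03  0.    2.1
[... 591 characters left out ...]
0
-50 -71 pour 90 [-0.95 -0.26  2.33  1.31  0.86 -1.82] 0.0
-50 -71 pour -90 [-0.95 -0.26  2.33  1.31  0.86  1.32] 0.0
-50 -71 pour 180 [-0.95 -0.26  2.33  1.31  0.86 -0.25] 0.0
-50 -71 pour -180 [-0.95 -0.26  2.33  1.31  0.86 -0.25] 0.0
-50 -71 lid 0 [0.59 0.12 2.24 4.17 0.5  0.86] 0.00276
-50 109 cup 0 [-0.23 -0.28  2.53  2.11  0.28 -0.69] 0.0
-50 109 pour 0 [-0.95 -0.26  2.33  1.31  0.86 -0.25] 0.0
-50 109 pour 90 [-0.95 -0.26  2.33  1.31  0.86  1.32] 0.0
-50 109 pour -90 [-0.95 -0.26  2.33  1.31  0.86 -1.82] 0.0
-50 109 pour 180 [-0.95 -0.26  2.33  1.31  0.86  2.89] 0.0
-50 109 pour -180 [-0.95 -0.26  2.33  1.31  0.86  2.89] 0.0
-50 109 lid 0 [ 0.59  0.12  2.24  4.17  0.5  -2.28] 0.00276
```

Emit:
{"name": "servo_tool", "arguments": {"increments": [[1,0,0,-30,10],[1,0,0,-30,10],[1,0,0,-30,10],[1,0,0,-30,10],[1,0,0,-30,10],[1,0,0,-30,10],[1,0,0,-30,10],[1,0,0,-30,10],[1,0,0,-30,10],[1,0,0,-30,10],[1,0,0,-20,9]]}}

```text
t: 6.22
tool_pos: [0.422, 0.5667, 0.9993]
tool_rot: [-2.131, -1.053, -1.249]
contact_force: [-0.1, -0.2, 1.0]
opening: 0.0857
grip_force: 0.0
```

```bash
cat >> s.py <<'E'
import sys
if len(sys.argv)>3:
    d=np.array(list(map(float,sys.argv[1:4])))-o["tool_pos"];print("tool mm",(M.T@d*1000).round(1),"norm",np.linalg.norm(d).round(3), "spin to level y",np.degrees(np.arctan2(M[2,1],M[2,0])).round(1))
E
python3 s.py .509 -.049 .098
```

```text
6.22 [0.766 0.125 0.377 0.136 1.583 1.5  ] [0.422  0.5667 0.9993] [[0.298, 0.795, 0.528], [0.385, -0.606, 0.696], [0.873, -0.004, -0.487]] tilt 60.9
tool mm [-998.6  445.6   56.5] norm 1.095 spin to level y -0.2
```

Emit:
{"name": "servo_tool", "arguments": {"increments": [[1,-48,22,3,0],[1,-48,22,3,0],[1,-48,22,3,0],[1,-48,22,3,0],[1,-48,22,3,0],[1,-48,22,3,0],[1,-48,22,3,0],[1,-48,22,3,0],[1,-48,22,3,0],[1,-48,22,3,0],[1,-48,22,3,0],[1,-48,22,3,0]]}}

```text
t: 7.72
tool_pos: [0.4825, 0.2086, 0.4782]
tool_rot: [-2.134, -1.06, -1.25]
contact_force: [-0.2, -0.0, 0.6]
opening: 0.0855
grip_force: 0.0
```

```bash
python3 s.py .509 -.049 .098
```

```text
7.72 [-0.252 -0.781  2.052  0.955  1.391  0.461] [0.4825 0.2086 0.4782] [[0.295, 0.796, 0.528], [0.392, -0.605, 0.693], [0.872, 0.002, -0.49]] tilt 60.6
tool mm [-424.4  176.1   21.8] norm 0.46 spin to level y 0.2
```

Emit:
{"name": "servo_tool", "arguments": {"increments": [[1,-47,20,2,0],[1,-47,20,2,0],[1,-47,20,2,0],[1,-47,20,2,0],[1,-47,19,3,0],[1,-47,19,3,0],[1,-47,19,3,0],[1,-47,19,3,0],[1,-48,20,2,0],[1,0,0,0,0]]}}

```text
t: 8.98
tool_pos: [0.5074, -0.0474, 0.0951]
tool_rot: [-2.135, -1.05, -1.241]
contact_force: [-0.6, -0.2, 0.9]
opening: 0.0855
grip_force: 0.0
```

```bash
python3 s.py .572 .034 .039; python3 -c "
from h import *
t=get_image('top');cv2.imwrite('pics/t1.png',cv2.resize(t[120:280,260:500],None,fx=3,fy=3)[:,:,::-1])"
```

```text
8.97 [-0.822 -0.067  2.223  1.049  1.426 -0.582] [ 0.5074 -0.0474  0.0951] [[0.304, 0.795, 0.525], [0.386, -0.606, 0.695], [0.871, -0.009, -0.491]] tilt 60.6
tool mm [  2.1   2.5 118.1] norm 0.118 spin to level y -0.6
```

View pics/t1.png

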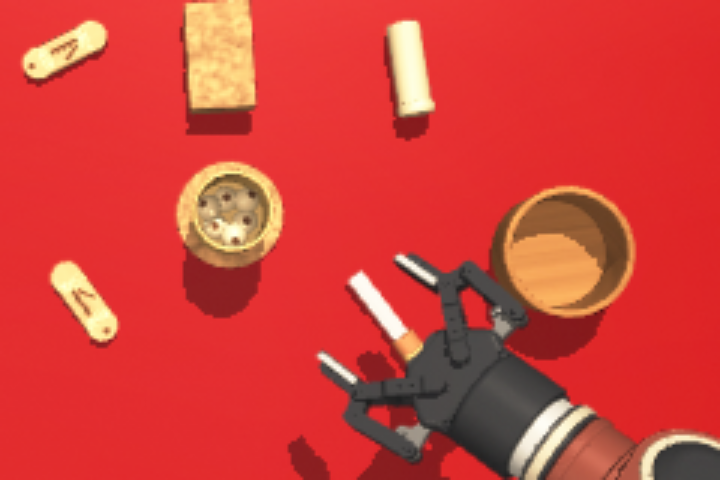

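The view shows the gripper behind the cup and aimed along the line to it, with the cup at crop (232,212). The jaws are clear of the knife and the box.

Emit:
{"name": "servo_tool", "arguments": {"increments": [[1,2,2,20,0],[1,0,0,20,0],[1,0,0,20,0],[1,0,0,20,0],[1,0,0,19,0],[1,0,0,19,0],[1,0,0,0,0],[0.5,0,0,0,0],[0,0,0,0,0],[0,0,0,0,0],[0,0,0,0,0],[0,0,0,0,0]], "force": 30}}

```text
t: 10.52
tool_pos: [0.5735, 0.0338, 0.0451]
tool_rot: [-2.131, -1.061, -1.251]
contact_force: [-3.3, 0.9, 6.5]
opening: 0.0588
grip_force: 29.6
```

```bash
python3 s.py .572 .034 .039; python3 -c "
from h import *
t=get_image('top')[120:280,260:420];s=get_image('side')[150:310,240:400]
cv2.imwrite('pics/t2.png',cv2.resize(np.hstack([t,s]),None,fx=2.5,fy=2.5)[:,:,::-1])"
```

```text
10.53 [-0.581  0.09   2.182  1.203  1.202 -0.617] [0.5735 0.0338 0.0451] [[0.293, 0.797, 0.527], [0.39, -0.603, 0.695], [0.873, 0.002, -0.488]] tilt 60.8
tool mm [-5.7 -1.3  2.4] norm 0.006 spin to level y 0.1
```

View pics/t2.png

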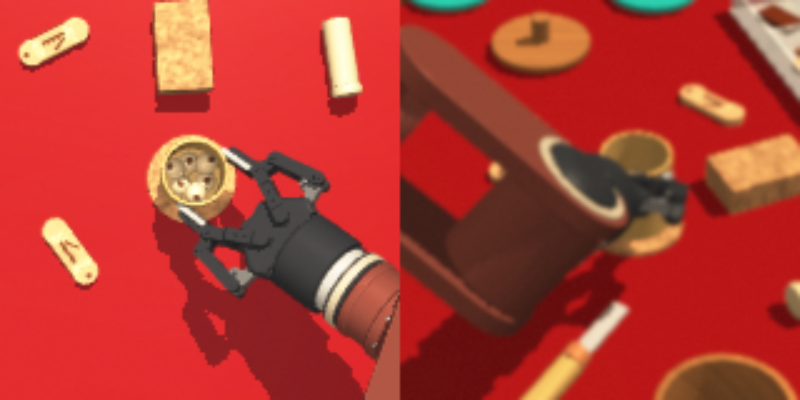

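The jaws closed on the near side of the cup: opening is 59 mm where 64 mm is expected. I'll reopen, go a little higher and deeper, and regrip.

Emit:
{"name": "servo_tool", "arguments": {"increments": [[0.6,0,0,0,0],[1,0,0,0,0],[1,0,0,0,0],[1,0,0,0,0],[1,6,1,0,0],[1,6,0,0,0],[1,0,0,3,0],[1,0,0,0,0],[0,0,0,0,0],[0,0,0,0,0],[0,0,0,0,0],[0,0,0,0,0]], "force": 30}}

```text
t: 12.12
tool_pos: [0.5789, 0.0402, 0.0521]
tool_rot: [-2.134, -1.061, -1.247]
contact_force: [-2.4, 0.0, 2.1]
opening: 0.0622
grip_force: 32.4
```

```bash
python3 s.py .572 .034 .039; python3 -c "
from h import *
t=get_image('top')
c=blobs(t,312,165,362,220,(18,60,60),(40,255,255));print(cv2.boundingRect(c))"
```

```text
12.12 [-0.561  0.077  2.177  1.205  1.193 -0.591] [0.5789 0.0402 0.0521] [[0.296, 0.797, 0.526], [0.392, -0.604, 0.694], [0.871, 0.001, -0.491]] tilt 60.6
tool mm [-15.9  -1.8  -1.5] norm 0.016 spin to level y 0.0
(323, 178, 6, 7)
```

Emit:
{"name": "servo_tool", "arguments": {"increments": [[0,4,0,-2,0],[0,9,0,-5,0],[0,13,0,-7,0],[0,17,0,-10,0],[0,17,0,-10,0],[0,17,0,-10,0],[0,9,0,-5,0],[0,0,0,0,0]], "force": 40}}

```text
t: 13.18
tool_pos: [0.579, 0.0397, 0.1521]
tool_rot: [-2.134, -1.063, -1.249]
contact_force: [0.8, 0.1, -0.7]
opening: 0.062
grip_force: 42.9
```

```bash
python3 s.py; python3 -c "
from h import *
t=get_image('top')[120:280,260:420];s=get_image('side')[120:280,260:420]
cv2.imwrite('pics/t3.png',cv2.resize(np.hstack([t,s]),None,fx=2.5,fy=2.5)[:,:,::-1])"
```

```text
13.18 [-0.562 -0.139  2.169  1.133  1.28  -0.375] [0.579  0.0397 0.1521] [[0.295, 0.797, 0.527], [0.393, -0.604, 0.693], [0.871, 0.003, -0.491]] tilt 60.6
```

View pics/t3.png

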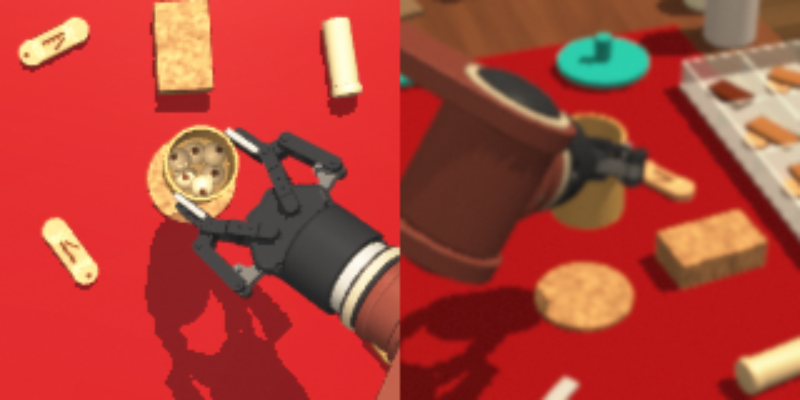

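The cup is held upright with the beads inside, its mouth centred at about (340,185) in the top view, and the coaster is empty below it. Next I'll work out the pouring path, keeping the mouth over the box while spinning.

```bash
cat > pour.py <<'E'
from h import *
from k import ik,rz,R,fk,p
o=get_obs();M=R.from_rotvec(o["tool_rot"]).as_matrix();T=o["tool_pos"]
mouth=ray("top",340,184.8,.181);pot=ray("top",449.1,203.8,.055)
m=M.T@(mouth-T);u=M.T@[0,0,1];print("mouth",mouth,"pot",pot,"m tool",m*1000)
phis=[0,10,20,30,40,50,60,65,70,75,80,85,90,95,100,105,110,115,120,125,130,135,140,150,160,170,180]
W=[]
for f in phis:
    Mf=M@rz(np.radians(f));a=Mf@u;d=a[:2]/max(np.hypot(*a[:2]),1e-6) if f>0 else np.array([.1,-1])
    tilt=np.arccos(a[2]);z=.08+.032*np.sin(tilt) if f>60 else .08+.032+max(0,.03*(1-f/60))
    c=np.r_[pot[:2]-.012*d,z]; W.append((Mf,c-Mf@m,tilt))
print("to start: mm tool",(M.T@(W[0][1]-T)*1000).round(0))
for i in range(1,len(phis)):
    print(phis[i],"tilt",np.degrees(W[i][2]).round(),(W[i-1][0].T@(W[i][1]-W[i-1][1])*1000).round(0),"d",phis[i]-phis[i-1])
q=o["q"]
for i in(0,10,20,26):
    s=ik(W[i][1],W[i][0],q+[-.4,.2,-.3,0,0,np.radians(phis[i])]);print(s[0].round(2),round(s[1],5),W[i][1].round(3))
E
python3 pour.py
```

```text
mouth [0.56107911 0.01791336 0.181     ] pot [ 0.53266911 -0.25268413  0.055     ] m tool [ 12.91079209  -0.21728101 -39.49859337]
to start: mm tool [-144.  133. -176.]
10 tilt 9.0 [-8. -6. -5.] d 10
20 tilt 17.0 [-4. -1.  3.] d 10
30 tilt 26.0 [-4. -1.  3.] d 10
40 tilt 35.0 [-3. -0.  3.] d 10
50 tilt 43.0 [-3.  0.  3.] d 10
60 tilt 52.0 [-2.  1.  3.] d 10
65 tilt 56.0 [-2.  3.  3.] d 5
70 tilt 60.0 [ 1. -2. -0.] d 5
75 tilt 64.0 [ 1. -2. -0.] d 5
80 tilt 68.0 [ 0. -2. -0.] d 5
85 tilt 72.0 [ 0. -2. -0.] d 5
90 tilt 76.0 [ 0. -2.  0.] d 5
95 tilt 80.0 [ 0. -2.  0.] d 5
100 tilt 84.0 [ 0. -2.  0.] d 5
105 tilt 87.0 [ 0. -2.  0.] d 5
110 tilt 91.0 [ 0. -1.  0.] d 5
115 tilt 95.0 [ 0. -1.  0.] d 5
120 tilt 98.0 [ 0. -1.  0.] d 5
125 tilt 101.0 [ 0. -1.  1.] d 5
130 tilt 104.0 [ 0. -1.  1.] d 5
135 tilt 107.0 [ 1. -1.  1.] d 5
140 tilt 110.0 [ 1. -1.  1.] d 5
150 tilt 115.0 [ 1. -3.  1.] d 10
160 tilt 118.0 [ 1. -4.  1.] d 10
170 tilt 120.0 [ 1. -4.  1.] d 10
180 tilt 121.0 [ 1. -4.  0.] d 10
[-0.97  0.23  1.87  0.97  1.56 -0.61] 0.0 [ 0.549 -0.218  0.111]
[-0.98  0.24  1.91  0.97  1.54  0.74] 0.0 [ 0.537 -0.208  0.088]
[-0.96  0.23  1.9   0.98  1.54  1.64] 0.0 [ 0.547 -0.204  0.099]
[-0.94  0.26  1.86  0.99  1.53  2.53] 0.0 [ 0.564 -0.211  0.099]pour.py:10: RuntimeWarning: invalid value encountered in arccos
  tilt=np.arccos(a[2]);z=.08+.032*np.sin(tilt) if f>60 else .08+.032+max(0,.03*(1-f/60))
```

Emit:
{"name": "servo_tool", "arguments": {"increments": [[0,-8,9,-12,0],[0,-16,18,-26,0],[0,-18,19,-27,0],[0,-18,19,-27,0],[0,-18,19,-27,0],[0,-18,19,-27,0],[0,-16,18,-26,0],[0,-10,12,-16,0],[0,0,0,0,0],[0,0,0,0,0]]}}

```text
t: 14.52
tool_pos: [0.5492, -0.2179, 0.1366]
tool_rot: [-2.133, -1.06, -1.246]
contact_force: [0.1, -0.6, -2.4]
opening: 0.0618
grip_force: 43.2
```

```bash
python3 s.py .549 -.218 .136
```

```text
14.53 [-0.969  0.19   1.865  0.973  1.586 -0.573] [ 0.5492 -0.2179  0.1366] [[0.297, 0.797, 0.526], [0.391, -0.603, 0.695], [0.871, -0.001, -0.491]] tilt 60.6
tool mm [-0.6 -0.2  0.1] norm 0.001 spin to level y -0.0
```

Emit:
{"name": "servo_tool", "arguments": {"increments": [[0,-8,-6,-5,10],[0,-4,-1,3,10],[0,-4,-1,3,10],[0,-3,0,3,10],[0,-3,0,3,10],[0,-2,1,3,10],[0,-1,1,2,5],[0,0,0,1,5],[0,0,-1,0,5],[0,0,2,2,5],[0,0,2,2,5]]}}

```text
t: 15.9
tool_pos: [0.5394, -0.2071, 0.1057]
tool_rot: [-2.032, 0.586, -0.442]
contact_force: [-0.7, 0.4, -1.4]
opening: 0.0619
grip_force: 43.1
```

Emit:
{"name": "servo_tool", "arguments": {"increments": [[0,0,3,3,5],[0,0,3,3,5],[0,0,3,2,5],[0,0,-2,0,5],[0,0,-1,0,5],[0,0,-1,0,5],[0,0,-1,0,5],[0,0,-1,1,5],[0,0,-1,1,5],[0,1,-1,1,5],[0,1,-1,1,5],[0,0,0,0,0]]}}

```text
t: 17.4
tool_pos: [0.5492, -0.2031, 0.0978]
tool_rot: [-1.514, 1.436, 0.136]
contact_force: [0.1, 0.0, -1.3]
opening: 0.0619
grip_force: 43.1
```

```bash
python3 s.py; python3 -c "
from h import *
t=get_image('top')[120:280,340:500];s=get_image('side')[230:390,290:450]
cv2.imwrite('pics/t4.png',cv2.resize(np.hstack([t,s]),None,fx=2.5,fy=2.5)[:,:,::-1])"
```

```text
17.4 [-0.954  0.231  1.897  0.981  1.535  1.815] [ 0.5492 -0.2031  0.0978] [[0.287, -0.801, 0.525], [-0.688, 0.209, 0.695], [-0.667, -0.561, -0.491]] tilt 60.6
```

View pics/t4.png

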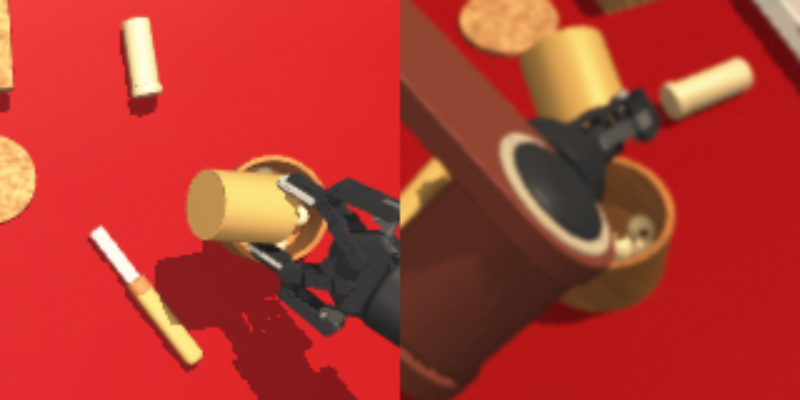

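The pour is working: the cup is inverted over the box and beads are visible inside it. I'll continue to full tilt and pause.

Emit:
{"name": "servo_tool", "arguments": {"increments": [[0,1,-3,1,10],[0,1,-4,1,10],[0,1,-4,1,10],[0,1,-4,0,10],[0,0,0,0,0],[0,0,0,0,0],[0,0,0,0,0],[0,0,0,0,0]]}}

```text
t: 18.5
tool_pos: [0.5634, -0.2105, 0.0983]
tool_rot: [-0.95, 1.91, 0.554]
contact_force: [0.0, 1.0, -0.9]
opening: 0.0617
grip_force: 43.0
```

```bash
python3 s.py
```

```text
18.5 [-0.942  0.259  1.861  0.987  1.529  2.526] [ 0.5634 -0.2105  0.0983] [[-0.296, -0.797, 0.526], [-0.392, 0.604, 0.694], [-0.871, -0.001, -0.491]] tilt 60.6
```

Emit:
{"name": "servo_tool", "arguments": {"increments": [[0,-12,0,-7,0],[0,-25,0,-14,0],[0,-25,0,-14,0],[0,-25,0,-14,0],[0,0,0,0,-10],[0,0,0,0,-10],[0,0,0,0,-10],[0,0,0,0,-10],[0,0,0,0,-10],[0,0,0,0,-10],[0,0,0,0,-10],[0,0,0,0,-10]]}}

```text
t: 20.0
tool_pos: [0.5635, -0.2106, 0.1994]
tool_rot: [-1.926, 0.832, -0.293]
contact_force: [-0.1, 0.1, -0.5]
opening: 0.062
grip_force: 43.2
```

Emit:
{"name": "servo_tool", "arguments": {"increments": [[0,0,0,0,-10],[0,0,0,0,-10],[0,0,0,0,-10],[0,0,0,0,-10],[0,0,0,0,-10],[0,0,0,0,-10],[0,0,0,0,-10],[0,0,0,0,-10],[0,0,0,0,-10],[0,0,0,0,-10],[0,0,0,0,0]]}}

```text
t: 21.38
tool_pos: [0.5636, -0.2106, 0.1992]
tool_rot: [-2.134, -1.06, -1.247]
contact_force: [-0.3, -1.1, -1.1]
opening: 0.062
grip_force: 43.3
```

```bash
python3 s.py .577 .039 .12; python3 -c "
from h import *
t=get_image('top')[110:270,300:500];s=get_image('side')[210:370,240:440]
cv2.imwrite('pics/t5.png',cv2.resize(np.hstack([t,s]),None,fx=2,fy=2)[:,:,::-1])"
```

```text
21.38 [-0.942  0.108  1.835  0.989  1.626 -0.466] [ 0.5636 -0.2106  0.1992] [[0.297, 0.797, 0.527], [0.391, -0.605, 0.694], [0.871, 0.0, -0.491]] tilt 60.6
tool mm [  32.7 -140.2  219.2] norm 0.262 spin to level y 0.0
```

View pics/t5.png

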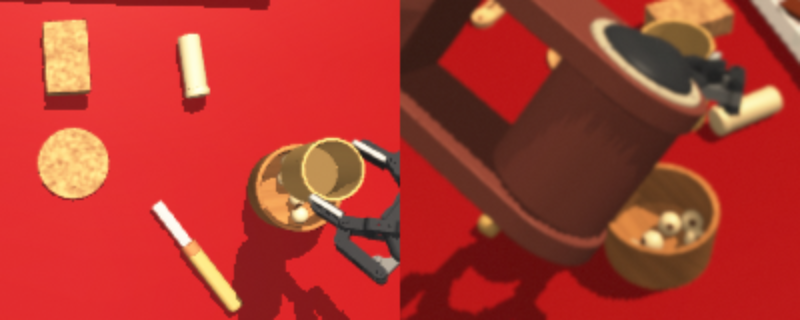

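The cup is empty and upright again, and the beads lie in the box. Next I'll carry the cup to the coaster.

Emit:
{"name": "servo_tool", "arguments": {"increments": [[0,2,-10,15,0],[0,4,-19,29,0],[0,5,-20,31,0],[0,5,-20,32,0],[0,5,-20,32,0],[0,5,-20,31,0],[0,4,-18,29,0],[0,3,-13,20,0],[0,0,0,0,0]]}}

```text
t: 22.6
tool_pos: [0.5751, 0.0418, 0.1178]
tool_rot: [-2.131, -1.06, -1.242]
contact_force: [0.5, -0.4, -0.1]
opening: 0.0617
grip_force: 43.3
```

```bash
python3 s.py .577 .0395 .053; python3 -c "
from h import *
t=get_image('top')
h=cv2.cvtColor(t,cv2.COLOR_RGB2HSV);print('coaster/box probe ok')
s=get_image('side')
cv2.imwrite('pics/t6.png',cv2.resize(np.hstack([t[100:260,270:470],s[200:360,240:440]]),None,fx=2,fy=2)[:,:,::-1])"
```

```text
22.6 [-0.563 -0.079  2.185  1.152  1.254 -0.443] [0.5751 0.0418 0.1178] [[0.298, 0.799, 0.523], [0.391, -0.602, 0.696], [0.871, -0.003, -0.491]] tilt 60.6
tool mm [-56.8   3.1  31.2] norm 0.065 spin to level y -0.2
coaster/box probe ok
```

View pics/t6.png

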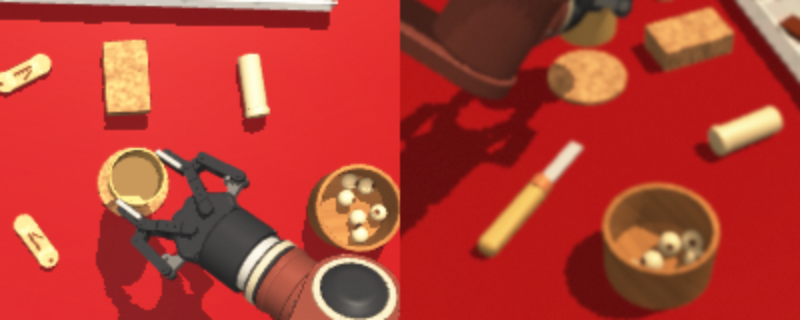

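The top view shows all six beads in the box and the cup empty above the coaster. I'll lower it now.

Emit:
{"name": "servo_tool", "arguments": {"increments": [[0,-12,1,7,0],[0,-14,1,8,0],[0,-14,1,7,0],[0,-9,0,5,0],[0,-5,0,3,0],[0,0,0,0,0]]}}

```text
t: 23.45
tool_pos: [0.579, 0.0369, 0.0571]
tool_rot: [-2.134, -1.06, -1.246]
contact_force: [0.1, 0.5, -1.5]
opening: 0.0619
grip_force: 43.3
```

Emit:
{"name": "servo_tool", "arguments": {"increments": [[0,-2,0,1,0],[0,-1,0,0,0],[0,0,0,0,0]]}}

```text
t: 23.82
tool_pos: [0.5788, 0.0363, 0.0546]
tool_rot: [-2.134, -1.061, -1.247]
contact_force: [0.1, -0.9, -1.3]
opening: 0.0618
grip_force: 43.3
```

Emit:
{"name": "servo_tool", "arguments": {"increments": [[0,-1,0,1,0],[0,-1,0,0,0],[0,0,0,0,0]]}}

```text
t: 24.2
tool_pos: [0.5787, 0.0363, 0.0522]
tool_rot: [-2.133, -1.061, -1.247]
contact_force: [-0.6, -0.8, -0.7]
opening: 0.062
grip_force: 43.4
```

Emit:
{"name": "servo_tool", "arguments": {"increments": [[0,-1,0,0,0],[0,-1,0,0,0],[0,0,0,0,0]]}}

```text
t: 24.58
tool_pos: [0.5786, 0.0361, 0.0522]
tool_rot: [-2.129, -1.061, -1.25]
contact_force: [-2.2, 2.4, 5.9]
opening: 0.0621
grip_force: 43.4
```

The cup is touching the coaster, so I'll release it and back off along the fingers.

Emit:
{"name": "servo_tool", "arguments": {"increments": [[0.8,1,0,0,0],[0.9,0,0,0,0],[1,0,0,0,0],[1,0,0,0,0],[1,0,0,0,0],[1,0,0,-5,0],[1,0,0,-15,0],[1,0,0,-25,0],[1,0,0,-30,0],[1,0,0,-30,0],[1,0,0,-20,0],[1,0,0,0,0]], "force": 30}}

```text
t: 26.08
tool_pos: [0.5129, -0.0529, 0.1139]
tool_rot: [-2.137, -1.061, -1.25]
contact_force: [-0.2, -0.6, 0.7]
opening: 0.0853
grip_force: 0.0
```

```bash
python3 s.py .5 .2 .2; python3 -c "
from h import *
t=get_image('top');s=get_image('side');cv2.imwrite('pics/raw_t7.png',t[:,:,::-1])
cv2.imwrite('pics/t7.png',cv2.resize(np.vstack([np.hstack([t[150:230,295:375],s[180:260,290:370]]),np.hstack([t[150:230,175:255],s[130:210,260:340]])]),None,fx=3.7,fy=3.7)[:,:,::-1])"
```

```text
26.07 [-0.821 -0.094  2.207  1.047  1.442 -0.556] [ 0.5129 -0.0529  0.1139] [[0.296, 0.795, 0.529], [0.393, -0.606, 0.692], [0.871, 0.003, -0.492]] tilt 60.5
tool mm [ 170.5 -163.2  125.7] norm 0.267 spin to level y 0.2
```

View pics/t7.png

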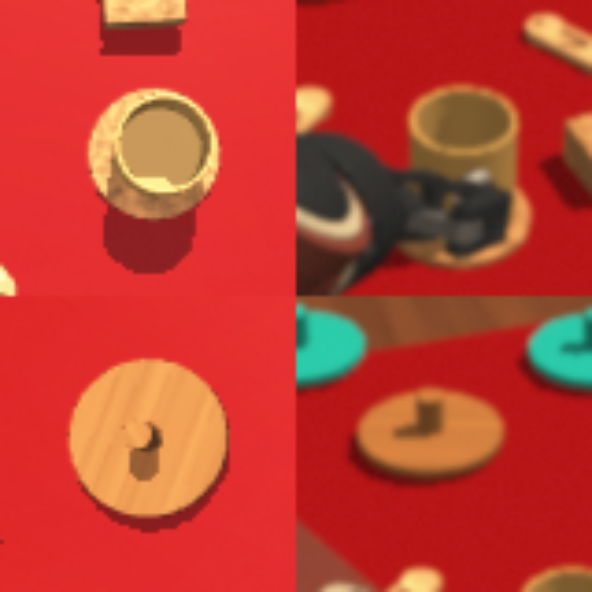

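The cup stands upright and empty, near-centred on the coaster (mouth at about (339,189)). The wooden lid's knob is at about (213,187) in the top view.

Emit:
{"name": "servo_tool", "arguments": {"increments": [[1,20,0,-11,0],[1,30,0,-17,0],[1,20,0,-11,0],[1,14,-36,25,0],[1,14,-36,25,0],[1,14,-36,25,0],[1,14,-36,25,0]]}}

```text
t: 27.05
tool_pos: [0.4664, 0.1297, 0.1915]
tool_rot: [-2.133, -1.06, -1.245]
contact_force: [-0.6, -0.3, -0.2]
opening: 0.0854
grip_force: 0.0
```

```bash
python3 s.py .513 .265 .078; python3 -c "
from h import *
print(ray('top',212.6,187.3,.044))
print(ray('top',338.8,189.2,.081),proj('top',[.5573,.3226,.044]))"
```

```text
27.05 [-0.51  -0.677  2.469  1.087  1.345 -0.128] [0.4664 0.1297 0.1915] [[0.297, 0.797, 0.525], [0.391, -0.604, 0.695], [0.871, -0.001, -0.491]] tilt 60.6
tool mm [-32.2 -44.3 174.3] norm 0.183 spin to level y -0.1
[0.55711132 0.32042861 0.044     ]
[0.55858394 0.01479592 0.081     ] [211.71347676 187.19779753]
```

```bash
python3 s.py .565 .3325 .11; python3 - <<'E'
from k import *
from station import *
o=get_obs();M=R.from_rotvec(o["tool_rot"]).as_matrix();q=o["q"];a=o["tool_pos"];b=np.array([.565,.3325,.11]);c=np.array([.565,.3325,.029])
for T in [a+(b-a)*f for f in(0.25,.5,.75,1)]+[b+(c-b)*f for f in(.5,1)]:
    q,e=ik(T,M,q);print(T.round(3),q.round(2),round(e,6))
E
```

```text
27.05 [-0.51  -0.677  2.469  1.087  1.345 -0.128] [0.4664 0.1297 0.1915] [[0.297, 0.797, 0.525], [0.391, -0.604, 0.695], [0.871, -0.001, -0.491]] tilt 60.6
tool mm [ 37.6 -43.7 232.8] norm 0.24 spin to level y -0.1
[0.491 0.18  0.171] [-0.33 -0.58  2.45  1.13  1.15 -0.12] 0.0
[0.516 0.231 0.151] [-0.16 -0.44  2.4   1.2   0.97 -0.15] 0.0
[0.54  0.282 0.13 ] [-0.02 -0.29  2.34  1.29  0.82 -0.2 ] 0.0
[0.565 0.332 0.11 ] [ 0.11 -0.13  2.25  1.4   0.7  -0.26] 0.0
[0.565 0.332 0.07 ] [ 0.11 -0.03  2.25  1.52  0.69 -0.41] 0.0
[0.565 0.332 0.029] [ 0.11  0.07  2.24  1.64  0.69 -0.57] 0.0
```

Emit:
{"name": "servo_tool", "arguments": {"increments": [[1,5,-5,28,0],[1,5,-6,30,0],[1,5,-6,30,0],[1,5,-6,30,0],[1,5,-6,30,0],[1,5,-5,30,0],[1,4,-5,30,0],[1,4,-5,25,0],[1,-14,0,8,0],[1,-14,0,8,0],[1,-14,0,8,0],[1,0,0,0,0]]}}

```text
t: 28.55
tool_pos: [0.5642, 0.3317, 0.0599]
tool_rot: [-2.135, -1.06, -1.24]
contact_force: [0.7, 0.3, 0.4]
opening: 0.0851
grip_force: 0.0
```

```bash
python3 s.py .565 .3325 .029
```

```text
28.55 [ 0.105 -0.019  2.255  1.535  0.689 -0.438] [0.5642 0.3317 0.0599] [[0.3, 0.798, 0.523], [0.393, -0.603, 0.694], [0.869, -0.003, -0.494]] tilt 60.4
tool mm [-26.4   0.3  16.2] norm 0.031 spin to level y -0.2
```

Emit:
{"name": "servo_tool", "arguments": {"increments": [[1,-12,0,7,0],[1,-12,0,7,0],[1,-3,0,2,0],[1,0,0,0,0],[0,0,0,0,0],[0,0,0,0,0],[0,0,0,0,0],[0,0,0,0,0],[0,0,0,0,0],[0,0,0,0,0]], "force": 40}}

```text
t: 29.8
tool_pos: [0.5666, 0.3317, 0.0313]
tool_rot: [-2.134, -1.061, -1.247]
contact_force: [0.2, 0.5, 0.6]
opening: -0.0
grip_force: 0.0
```

```bash
python3 s.py .565 .3325 .029; python3 -c "
from h import *
t=get_image('top')
c=blobs(t,185,160,245,215,(6,40,60),(40,255,255));f=cv2.minEnclosingCircle(c);print(f,ray('top',*f[0],.014))"
```

```text
29.8 [ 0.105  0.063  2.245  1.628  0.689 -0.557] [0.5666 0.3317 0.0313] [[0.296, 0.797, 0.526], [0.392, -0.604, 0.694], [0.871, 0.0, -0.491]] tilt 60.6
tool mm [-2.1 -1.8  0.8] norm 0.003 spin to level y 0.0
((214.5408172607422, 188.04811096191406), 21.639280319213867) [0.55732364 0.32275395 0.014     ]
```

The gripper closed on nothing and the lid has not moved. I'll check numerically where the real fingertips project compared with the reported TCP.

```bash
python3 - <<'E'
from h import *
print("t2 TCP px",proj('top',[.5735,.0338,.0451]),"tips seen (341.6,190.8)", "grasp pt",proj('top',[.5735-.010,.0338-.013,.0451+.0093]))
from scipy.spatial.transform import Rotation as R
o=get_obs();M=R.from_rotvec(o["tool_rot"]).as_matrix();T=o["tool_pos"]
for d in(0,-.02,-.04,-.073): print(d,proj('top',T+M[:,2]*d),proj('side',T+M[:,2]*d))
print('knob top',proj('top',[.5573,.3226,.044]),proj('side',[.5573,.3226,.044]),proj('side',[.5573,.3226,.014]))
for n,(x0,y0,x1,y1) in dict(top=(195,165,240,210),side=(270,140,330,190)).items():
    im=get_image(n);h=cv2.cvtColor(im,cv2.COLOR_RGB2HSV)[y0:y1,x0:x1]
    dark=(h[...,2]<90); grey=(h[...,1]<70)&(h[...,2]>60)
    print(n,x0,y0)
    for r in range(0,y1-y0): print(y0+r,''.join('#' if d else 'g' if g else ('-' if (hh[0]>5 and hh[0]<40) else '.') for d,g,hh in zip(dark[r],grey[r],h[r])))
E
```

```text
t2 TCP px [330.32869532 183.86485076] tips seen (341.6,190.8) grasp pt [335.74632062 187.83998458]
0 [209.42491232 183.69103877] [297.69796343 158.25575488]
-0.02 [213.92574848 187.81909374] [295.25667524 158.40636309]
-0.04 [218.51747171 192.03050807] [292.74560908 158.56127605]
-0.073 [226.29996369 199.16841613] [288.44164812 158.82679646]
knob top [211.71347676 187.19779753] [295.15470139 156.53218533] [295.55991081 165.86168115]
top 195 165
165 .............................................
166 .............................................
167 ................---------....................
168 ............----------------.................
169 ..........--------------------...............
170 ........------------------------.............
171 .......--------------------------............
172 ......-----------------------------..........
173 .....-------------------------------.........
174 ....---------------------------------........
175 ...----------------------------------........
176 ..------------------------------------.......
177 ..-------------------------------------......
1
[... 4161 characters left out ...]
..............--..................................
180 ............................................................
181 ............................................................
182 ............................................................
183 ............................................................
184 ............................................................
185 ............................................................
186 ............................................................
187 ............................................................
188 ............................................................
189 ............................................................
```

The visible pads end about 20 mm behind the reported TCP, which also explains the shallow cup grip. So I'll reopen, go 19 mm deeper and close again.

Emit:
{"name": "servo_tool", "arguments": {"increments": [[0.5,0,0,0,0],[0.7,0,0,0,0],[0.7,0,0,0,0],[0.7,0,0,0,0],[0.7,0,-2,7,0],[0.7,-1,0,7,0],[0.7,0,0,5,0],[0.7,0,0,0,0],[0,0,0,0,0],[0,0,0,0,0],[0,0,0,0,0],[0,0,0,0,0]], "force": 30}}

```text
t: 31.45
tool_pos: [0.5749, 0.3456, 0.0213]
tool_rot: [-2.134, -1.061, -1.247]
contact_force: [-1.3, -1.6, 1.1]
opening: 0.0183
grip_force: 29.4
```

```bash
python3 s.py .5747 .3455 .021; python3 -c "
from h import *
t=get_image('top')
c=blobs(t,185,160,245,215,(6,40,60),(40,255,255));f=cv2.minEnclosingCircle(c);print(f,ray('top',*f[0],.014))"
```

```text
31.45 [ 0.136  0.115  2.213  1.678  0.669 -0.594] [0.5749 0.3456 0.0213] [[0.296, 0.797, 0.527], [0.392, -0.604, 0.694], [0.871, 0.001, -0.491]] tilt 60.6
tool mm [-0.4 -0.1 -0. ] norm 0.0 spin to level y 0.1
((214.5, 188.25), 21.652177810668945) [0.5568136  0.32283543 0.014     ]
```

Emit:
{"name": "servo_tool", "arguments": {"increments": [[0,5,0,-3,0],[0,12,0,-7,0],[0,17,0,-10,0],[0,22,0,-12,0],[0,22,0,-12,0],[0,17,0,-10,0],[0,9,0,-5,0],[0,0,0,0,0]], "force": 50}}

```text
t: 32.5
tool_pos: [0.5747, 0.3456, 0.1414]
tool_rot: [-2.133, -1.062, -1.248]
contact_force: [-0.6, -0.4, -1.7]
opening: 0.0171
grip_force: 48.8
```

```bash
python3 s.py .5506 -.2298 .125; python3 - <<'E'
from h import *
t=get_image('top');s=get_image('side')
c=blobs(t,170,140,250,225,(6,40,60),(40,255,255));f=cv2.minEnclosingCircle(c);e=cv2.fitEllipse(cv2.convexHull(c));print(f,e,ray('top',*f[0],.134))
E
```

```text
32.5 [ 0.136 -0.169  2.218  1.328  0.688 -0.149] [0.5747 0.3456 0.1414] [[0.295, 0.797, 0.527], [0.392, -0.604, 0.694], [0.871, 0.002, -0.491]] tilt 60.6
tool mm [-246.9  328.2 -404. ] norm 0.576 spin to level y 0.1
((201.71145629882812, 184.3678436279297), 24.296688079833984) ((200.6007843017578, 183.2190399169922), (44.029754638671875, 48.79375457763672), 47.1257209777832) [0.55710567 0.32313746 0.134     ]
```

```bash
python3 - <<'E'
from h import *
t=get_image('top')
c=blobs(t,170,140,250,225,(6,40,60),(40,255,255))[:,0]
ctr=proj('top',[.557,.3229,.134]);d=c-ctr;a=np.degrees(np.arctan2(d[:,1],d[:,0]));r=np.hypot(*d.T)
for k in range(-180,180,15):
    s=(a>=k)&(a<k+15)
    if s.any():print(k,r[s].max().round(1),end='; ')
print(ctr)
for z,n in((.126,'bot'),(.134,'top')):
  P=[proj('top',[.557+.054*np.cos(f),.3229+.054*np.sin(f),z])-ctr for f in np.linspace(0,6.28,24)]
  print(n,[(int(np.degrees(np.arctan2(p[1],p[0]))),round(float(np.hypot(*p)),1)) for p in P])
E
```

```text
-180 23.5; -165 23.4; -150 23.6; -135 23.6; -120 23.4; -105 23.6; -90 23.6; -75 23.9; -60 24.0; -45 24.0; -30 24.1; -15 14.6; 0 6.4; 15 10.3; 30 18.2; 45 20.0; 60 19.0; 75 8.9; 90 19.2; 105 24.2; 120 24.4; 135 24.3; 150 24.2; 165 24.1; [201.81591954 184.41812956]
bot [(-85, 23.7), (-101, 23.4), (-117, 23.1), (-133, 22.9), (-150, 22.9), (-166, 23.0), (176, 23.1), (160, 23.3), (144, 23.6), (129, 23.8), (113, 24.0), (98, 24.2), (82, 24.4), (67, 24.5), (51, 24.7), (36, 24.8), (21, 24.9), (6, 25.0), (-8, 25.0), (-23, 24.9), (-38, 24.7), (-54, 24.4), (-69, 24.1), (-85, 23.7)]
top [(-87, 24.1), (-103, 24.0), (-119, 24.0), (-134, 24.0), (-150, 24.0), (-166, 24.1), (177, 24.3), (162, 24.4), (146, 24.4), (131, 24.4), (115, 24.4), (100, 24.3), (84, 24.2), (68, 24.1), (53, 24.1), (37, 24.1), (21, 24.1), (5, 24.2), (-9, 24.3), (-25, 24.3), (-40, 24.3), (-56, 24.3), (-71, 24.2), (-87, 24.1)]
```

Emit:
{"name": "servo_tool", "arguments": {"increments": [[0,-8,11,-14,0],[0,-16,21,-26,0],[0,-21,28,-34,0],[0,-21,28,-34,0],[0,-21,28,-34,0],[0,-21,28,-34,0],[0,-21,28,-34,0],[0,-21,28,-34,0],[0,-21,28,-35,0],[0,-21,28,-35,0],[0,-21,28,-35,0],[0,-20,26,-33,0]]}}

```text
t: 34.15
tool_pos: [0.5511, -0.1998, 0.1243]
tool_rot: [-2.134, -1.059, -1.246]
contact_force: [1.2, -0.2, -1.4]
opening: 0.0176
grip_force: 49.1
```

Emit:
{"name": "servo_tool", "arguments": {"increments": [[0,-9,13,-15,0],[0,-5,6,-8,0],[0,0,0,0,0],[0,0,0,0,0]]}}

```text
t: 34.65
tool_pos: [0.5502, -0.2298, 0.1242]
tool_rot: [-2.132, -1.061, -1.246]
contact_force: [0.1, -0.1, -1.1]
opening: 0.0172
grip_force: 49.2
```

```bash
python3 s.py .5506 -.2298 .125; python3 - <<'E'
from h import *
from scipy.optimize import least_squares
# pot rim from clean earlier picture (t7 raw): right/top outer edge points belong to the rim
for nm in('pics/top0.png','pics/raw_t7.png'):
    t=cv2.cvtColor(cv2.imread(nm),cv2.COLOR_BGR2RGB)
    c=blobs(t,415,175,485,240,(6,40,60),(40,255,255))[:,0].astype(float)
    W=np.array([ray('top',u,v,.055)[:2] for u,v in c])
    g=np.array([.5327,-.2527]);
    for _ in range(5):
        d=W-g;a=np.degrees(np.arctan2(d[:,1],d[:,0]));s=(a<20)&(a>-160)
        g=least_squares(lambda x:np.hypot(*(W[s]-x[:2]).T)-x[2],[*g,.053],loss='soft_l1',f_scale=.001).x; r=g[2];g=g[:2]
    print(nm,g,r,s.sum())
t=get_image('top');c=blobs(t,400,160,520,260,(6,40,60),(40,255,255))[:,0].astype(float)
f=cv2.minEnclosingCircle(c.astype(np.float32).reshape(-1,1,2));print('now',f,ray('top',*f[0],.118))
E
```

```text
34.65 [-0.979  0.229  1.844  0.968  1.584 -0.593] [ 0.5502 -0.2298  0.1242] [[0.296, 0.798, 0.525], [0.391, -0.603, 0.695], [0.871, -0.001, -0.491]] tilt 60.6
tool mm [ 0.8  0.3 -0.2] norm 0.001 spin to level y -0.0
pics/top0.png [ 0.53379329 -0.25346876] 0.05153158554189514 60
pics/raw_t7.png [ 0.53379329 -0.25346876] 0.05153158554189514 60
now ((452.0331726074219, 202.66888427734375), 28.53568458557129) [ 0.53276251 -0.23952705  0.118     ]
```

```bash
cat > lidfit.py <<'E'
from h import *
from scipy.optimize import least_squares
t=get_image('top');z=get_obs()['tool_pos'][2]-.0213+.014
c=blobs(t,400,150,520,260,(6,40,60),(40,255,255))[:,0].astype(float)
W=np.array([ray('top',u,v,z)[:2] for u,v in c]);g=np.array([.5323,-.2527])
d=W-g;a=np.degrees(np.arctan2(d[:,1],d[:,0]));r=np.hypot(*d.T)
for k in range(-180,180,15):
    s=(a>=k)&(a<k+15)
    if s.any():print(k,(r[s].mean()*1000).round(1),end='; ')
s=(a>-70)&(a<60)&(abs(r-.053)<.006)
print('\nfit',least_squares(lambda x:np.hypot(*(W[s]-x).T)-.0528,g,loss='soft_l1',f_scale=.001).x,s.sum())
E
python3 lidfit.py
```

```text
-180 42.6; -165 38.8; -150 29.1; -135 31.1; -120 50.0; -105 35.7; -90 41.7; -75 40.4; -60 36.8; -45 37.5; -30 52.2; -15 52.5; 0 52.8; 15 53.7; 30 56.7; 45 62.2; 60 69.7; 75 75.2; 90 76.4; 105 74.2; 120 67.7; 135 48.5; 150 36.7; 165 41.1; 
fit [ 0.53269993 -0.25114246] 43
```

Emit:
{"name": "servo_tool", "arguments": {"increments": [[0,-6,1,4,0],[0,-10,0,6,0],[0,-10,0,5,0],[0,-10,0,5,0],[0,-5,0,3,0],[0,-2,0,1,0],[0,0,0,0,0]]}}

```text
t: 35.62
tool_pos: [0.5512, -0.2319, 0.0754]
tool_rot: [-2.134, -1.061, -1.247]
contact_force: [0.1, 1.6, -1.6]
opening: 0.0174
grip_force: 49.2
```

```bash
python3 s.py .5512 -.2302 .0703
```

```text
35.62 [-0.98   0.313  1.842  0.969  1.536 -0.663] [ 0.5512 -0.2319  0.0754] [[0.296, 0.797, 0.526], [0.392, -0.604, 0.694], [0.871, 0.001, -0.491]] tilt 60.6
tool mm [-3.8 -1.1  3.7] norm 0.005 spin to level y 0.0
```

Emit:
{"name": "servo_tool", "arguments": {"increments": [[0,-1,-1,1,0],[0,-1,0,1,0],[0,-1,0,1,0],[0,0,0,0,0]]}}

```text
t: 36.12
tool_pos: [0.551, -0.2302, 0.0712]
tool_rot: [-2.134, -1.061, -1.247]
contact_force: [-0.1, 0.1, -0.4]
opening: 0.0175
grip_force: 49.2
```

Emit:
{"name": "servo_tool", "arguments": {"increments": [[0,-1,0,0.5,0],[0,0,0,0,0],[0,0,0,0,0]]}}

```text
t: 36.5
tool_pos: [0.5511, -0.2304, 0.0707]
tool_rot: [-2.133, -1.061, -1.248]
contact_force: [-1.3, -0.5, 1.5]
opening: 0.0173
grip_force: 49.4
```

Emit:
{"name": "servo_tool", "arguments": {"increments": [[0,-1,0,0,0],[0,0,0,0,0],[0.3,0,0,0,0],[0.6,0,0,0,0],[0.7,0,0,0,0],[0.7,0,0,0,0],[0.7,1,0,-5,0],[0.7,2,0,-15,0],[0.7,5,0,-30,0],[0.7,10,0,-50,0],[0.7,20,0,-40,0],[0.7,0,0,0,0]], "force": 30}}

```text
t: 38.0
tool_pos: [0.4883, -0.3173, 0.1754]
tool_rot: [-2.14, -1.066, -1.251]
contact_force: [-0.2, -0.4, -0.4]
opening: 0.0599
grip_force: 0.0
```

```bash
python3 s.py; python3 - <<'E'
from h import *
from scipy.optimize import least_squares
t=get_image('top');s=get_image('side');cv2.imwrite('pics/f.png',t[:,:,::-1])
c=blobs(t,405,165,490,240,(6,40,60),(40,255,255))[:,0].astype(float)
W=np.array([ray('top',u,v,.063)[:2] for u,v in c]);g=np.array([.5333,-.2531])
d=W-g;a=np.degrees(np.arctan2(d[:,1],d[:,0]));r=np.hypot(*d.T)
print([(k,(r[(a>=k)&(a<k+20)].mean()*1000).round(1)) for k in range(-180,180,20) if ((a>=k)&(a<k+20)).any()])
q=(a<60)&(a>-170)&(abs(r-.053)<.004)
print(least_squares(lambda x:np.hypot(*(W[q]-x[:2]).T)-x[2],[*g,.053],loss='soft_l1',f_scale=.001).x)
print('side lid ellipse expected centre',proj('side',[.5333,-.2531,.063]),'knob top',proj('side',[.5333,-.2531,.093]))
b=blobs(s,325,255,415,365,(6,40,60),(40,255,255));x,y,w,h=cv2.boundingRect(b);print(x,y,w,h)
print([(ang,proj('side',[.5333+.054*np.cos(np.radians(ang)),-.2531+.054*np.sin(np.radians(ang)),.063]).round(1).tolist()) for ang in(20,110,200,290)])
for v in range(275,360,5):
    m=b[b[:,0,1]==v][:,0,0]
    if len(m):print(v,m.min(),m.max(),end='; ')
E
```

```text
38.0 [-1.141  0.219  1.752  0.898  1.752 -0.605] [ 0.4883 -0.3173  0.1754] [[0.294, 0.795, 0.53], [0.398, -0.606, 0.689], [0.869, 0.008, -0.494]] tilt 60.4
[(-180, np.float64(53.2)), (-160, np.float64(52.3)), (-140, np.float64(52.1)), (-120, np.float64(52.1)), (-100, np.float64(51.9)), (-80, np.float64(51.9)), (-60, np.float64(52.7)), (-40, np.float64(52.2)), (-20, np.float64(52.7)), (0, np.float64(53.4)), (20, np.float64(53.7)), (40, np.float64(55.8)), (60, np.float64(60.8)), (80, np.float64(63.1)), (100, np.float64(62.5)), (120, np.float64(59.3)), (140, np.float64(54.5)), (160, np.float64(52.3))]
[ 0.53338278 -0.25171529  0.05323701]
side lid ellipse expected centre [369.44058583 309.6181365 ] knob top [370.30997278 298.20445011]
340 288 61 67
[(20, [390.9, 295.5]), (110, [349.8, 292.2]), (200, [346.7, 324.6]), (290, [390.6, 328.4])]
290 354 383; 295 347 391; 300 343 396; 305 341 398; 310 344 400; 315 383 400; 320 393 399; 325 393 397; 330 379 396; 335 373 395; 340 369 394; 345 365 381; 350 362 382;
```

```bash
python3 - <<'E'
from h import *
for z in(.063,.069):
    P=np.array([proj('side',[.5333+.054*np.cos(f),-.2525+.054*np.sin(f),z]) for f in np.linspace(0,6.283,200)]);print(z,P.min(0),P.max(0))
t=get_image('top')
hsv=cv2.cvtColor(t,cv2.COLOR_RGB2HSV)
print('expected knob top px',proj('top',[.5333,-.2525,.093]),'cup mouth',proj('top',[.5586,.0148,.081]))
g=cv2.cvtColor(t,cv2.COLOR_RGB2GRAY)[180:222:2,430:475:1]
for r in g: print(''.join(' .:-=+*#%@'[min(9,v//26)] for v in r))
E
```

```text
0.063 [339.33989411 287.28249911] [399.48930792 333.69380369]
0.069 [339.39131527 285.05570065] [399.78127874 331.43532297]
expected knob top px [454.17517101 202.98150612] cup mouth [338.79843555 189.19313229]
---------------------------------------------
-------------+*********##*+==----------------
--------=*#***********####****#=-------------
-----=*###****#*******###*********+----------
----*####****#*******####***********+--------
--+##**##***#*******####**************+------
-#######***#*******####**************##+-----
*#######**##*******###***************#**+----
#######***#*******####**************##***+---
*#####***#*******####**************##*****=--
######**##********+--=##***********##*****+--
#####**###*******-::-*###**#%*****##*******--
###****##******#*:::-***##*******##********--
###***##******#*==-::-+**#******##*********--
##***##*******##=========*******##********+--
##***##******###========*******##*********=--
+***##******###*===-====******##*********+---
-+*##******####**======*******##********+----
:-+##******###***************##********=-----
:::-******###***************##*******+-------
:::::-+***###***************##*#****---------
```

The side view's lid edge (288) matches the seated height (287.3, against 285.1 if it were perched). The lid is centred within about 2 mm, and the knob is where an upright one should appear.

```bash
python3 -c "
from station import *
print(finish_job())"
```

```text
the job is handed in; nothing more can be done
None
```

I handed the job in at about 38 s. By my camera checks, all six beads are in the box, the empty cup is upright near the middle of its coaster, and the lid is seated within about 2 mm; no verdict came back.

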